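# Unstack the taped instrument units onto their own places

### The job

The five taped instrument units have been piled up in two stacks: take the stacks apart from the top down, one unit at a time, and put each unit on the mat whose outline has the colour of its tape, lying flat, centred inside the outline and lined up lengthwise with the mat (either way round). They are electronics, so never drop or tip one or lift one with another still on top of it; leave them all standing still and let go.

Things in the scene. Friction and masses are not known exactly. Their poses are not given: they have to be found in the camera images.
- red_unit: Loose grey-blue transmitter box with a small display on top and red tape over both ends of its top, a plain upright block 110 mm long (own x) x 66 mm wide (own y) x 44 mm high, about 300 g, safe to grip at 25 N. Origin: centre of its underside, z up. Stands on the bench at the bottom of a stack, with the yellow or the blue unit on it.
- green_unit: Loose grey-blue transmitter box with a small display on top and green tape over both ends of its top, a plain upright block 110 mm long (own x) x 66 mm wide (own y) x 44 mm high, about 300 g, safe to grip at 25 N. Origin: centre of its underside, z up. Stands on the bench at the bottom of a stack, with the yellow or the blue unit on it.
- yellow_unit: Loose light grey interface module with yellow tape over both ends of its top, a plain upright block 64 mm long (own x) x 46 mm wide (own y) x 28 mm high, about 130 g, safe to grip at 25 N. Origin: centre of its underside, z up. At the start it lies, centred but turned by up to 60 degrees, on the red or the green unit, and the white unit lies on it.
- blue_unit: Loose black terminal module with small steel screws and blue tape over both ends of its top, a plain upright block 64 mm long (own x) x 46 mm wide (own y) x 28 mm high, about 130 g, safe to grip at 25 N. Origin: centre of its underside, z up. At the start it lies, centred but turned by up to 60 degrees, on the red or the green unit; nothing is on it.
- white_unit: Loose small black plug-in module with white tape over both ends of its top, a plain upright block 36 mm long (own x) x 26 mm wide (own y) x 20 mm high, about 50 g, safe to grip at 25 N. Origin: centre of its underside, z up. At the start it lies on the yellow unit, the top of that stack.
- red_place: Flat dark grey mat, fixed to the bench, 138 mm long (own x) x 94 mm wide (own y) x 4 mm thick, edged with a red tape outline 6 mm wide; the red unit fits inside the outline with 8 mm to spare all round. Origin: centre of its underside, on the bench; its top is 4 mm above.
- green_place: Flat dark grey mat, fixed to the bench, 138 mm long (own x) x 94 mm wide (own y) x 4 mm thick, edged with a green tape outline 6 mm wide; the green unit fits inside the outline with 8 mm to spare all round. Origin: centre of its underside, on the bench; its top is 4 mm above.
- yellow_place: Flat dark grey mat, fixed to the bench, 92 mm long (own x) x 74 mm wide (own y) x 4 mm thick, edged with a yellow tape outline 6 mm wide; the yellow unit fits inside the outline with 8 mm to spare all round. Origin: centre of its underside, on the bench; its top is 4 mm above.
- blue_place: Flat dark grey mat, fixed to the bench, 92 mm long (own x) x 74 mm wide (own y) x 4 mm thick, edged with a blue tape outline 6 mm wide; the blue unit fits inside the outline with 8 mm to spare all round. Origin: centre of its underside, on the bench; its top is 4 mm above.
- white_place: Flat dark grey mat, fixed to the bench, 64 mm long (own x) x 54 mm wide (own y) x 4 mm thick, edged with a white tape outline 6 mm wide; the white unit fits inside the outline with 8 mm to spare all round. Origin: centre of its underside, on the bench; its top is 4 mm above.
Mind the look-alikes: they are no part of the job. Leave any brown look-alike of the red_place alone. Several things have the shape of the blue_unit; the one meant has the colours described above.

How it is judged (in metres and radians):
At the end, for the whole second after the job is handed in: Every unit lies flat on the mat of its own colour: centre within 12 mm of the mat's centre, long axis within 0.2 rad of the mat's long axis (either way round), underside on the mat (within 3 mm), tilt under 0.06 rad, at rest and not touched by the fingers (horizontal distance between red_unit and red_place below 0.012 m and z of red_unit in the frame of red_place between 0.001 and 0.007 m and angle between each of red_unit, green_unit, yellow_unit, blue_unit, white_unit's own z axis and vertical below 0.06 rad and angle between the x axis of red_unit and the x axis of red_place, either way round below 0.2 rad and linear speed of each of red_unit, green_unit, yellow_unit, blue_unit, white_unit below 0.02 m/s and contact force between each of red_unit, green_unit, yellow_unit, blue_unit, white_unit and the fingers below 0.05 N and horizontal distance between green_unit and green_place below 0.012 m and z of green_unit in the frame of green_place between 0.001 and 0.007 m and angle between the x axis of green_unit and the x axis of green_place, either way round below 0.2 rad and horizontal distance between yellow_unit and yellow_place below 0.012 m and z of yellow_unit in the frame of yellow_place between 0.001 and 0.007 m and angle between the x axis of yellow_unit and the x axis of yellow_place, either way round below 0.2 rad and horizontal distance between blue_unit and blue_place below 0.012 m and z of blue_unit in the frame of blue_place between 0.001 and 0.007 m and angle between the x axis of blue_unit and the x axis of blue_place, either way round below 0.2 rad and horizontal distance between white_unit and white_place below 0.012 m and z of white_unit in the frame of white_place between 0.001 and 0.007 m and angle between the x axis of white_unit and the x axis of white_place, either way round below 0.2 rad).
It fails at once if a unit is dropped or thrown (moves faster than 0.6 m/s with no finger on it) ((contact force between red_unit and the fingers below 0.02 N and linear speed of red_unit above 0.6 m/s) or (contact force between green_unit and the fingers below 0.02 N and linear speed of green_unit above 0.6 m/s) or (contact force between yellow_unit and the fingers below 0.02 N and linear speed of yellow_unit above 0.6 m/s) or (contact force between blue_unit and the fingers below 0.02 N and linear speed of blue_unit above 0.6 m/s) or (contact force between white_unit and the fingers below 0.02 N and linear speed of white_unit above 0.6 m/s)).
It fails at once if a unit is tipped by more than 40 degrees (angle between any of red_unit, green_unit, yellow_unit, blue_unit, white_unit's own z axis and vertical above 0.7 rad).
It fails at once if a unit is lifted with another still on it ((height (world z) of red_unit above 0.016 m and contact force between red_unit and yellow_unit above 0.15 N and z of yellow_unit in the frame of red_unit above 0.015 m) or (height (world z) of red_unit above 0.016 m and contact force between red_unit and blue_unit above 0.15 N and z of blue_unit in the frame of red_unit above 0.015 m) or (height (world z) of green_unit above 0.016 m and contact force between green_unit and yellow_unit above 0.15 N and z of yellow_unit in the frame of green_unit above 0.015 m) or (height (world z) of green_unit above 0.016 m and contact force between green_unit and blue_unit above 0.15 N and z of blue_unit in the frame of green_unit above 0.015 m) or (height (world z) of yellow_unit above 0.06 m and contact force between yellow_unit and white_unit above 0.15 N and z of white_unit in the frame of yellow_unit above 0.015 m)).
It also fails if it takes over 136 s, if anything falls off the work surface, if the arm or the gripper's body presses on something with over 40 N, if the wrist force passes 120 N, or if a joint passes its speed limit or range.

### The arm

A 6-joint arm with a two-finger parallel gripper is mounted at the origin on the work surface. World frame = base frame: x ahead of the robot, y to its left, z up, the work surface at z = 0. Lengths are in m, angles in degrees, forces in N, time in s.
With the tool pointing down it reaches from about 0.325 to 0.775 m from the base axis. Payload 5.5 kg.
Tool frame: the origin (TCP) lies at the very end of the fingers, on their centre line; the grasp point (between the pads) lies 19 mm behind it; z points along the fingers, y is the line along which they close (so a half turn about z gives the same grasp; the last joint's range is limited). The gripper opens to 88 mm and grips with 3 to 60 N. Pads are 20 mm wide; open, the fingers measure 115 mm over their backs; the gripper's body (75 mm by 178 mm) begins 61 mm behind the grasp point.
Start: joints at [66.137, 5.22, 70.514, -0, 104.267, -3.249], TCP at [0.211, 0.562, 0.223] pointing down, gripper open.
Joint ranges: [-164.24, 164.24], [-49.07, 125.15], [9.68, 141.18], [-86.29, 266.29], [3.28, 154.24], [-151.56, 151.56]. Speed limits (degrees/s): [147.25, 147.25, 172.46, 180, 180, 180].

### API

Orientations are given as a 3x3 rotation matrix whose columns are the frame's x, y, z axes.
In Python, from workcell import readout, eyes, workorder gives the robot as it stands. The module is installed in compiled form; this text tells all that it offers.
- The arm moves only by the tool apply_moves, never from a script. Its argument "series" is a list that holds one entry, the list of rows, each a list of 5 numbers: the shift along the tool's x, y, z normalised to -1 to 1, where 1 is 0.08 m, then the turn about the tool's z normalised to -1 to 1, where 1 is 60 degrees, then the opening, from -1 (shut) to 1 (fully open). A call has exactly 10 rows; each row is the pose to reach, as a shift and turn from the pose commanded when the call began, along the tool's axes at that moment; what a row does not reach only later rows make up. A row lasts 1/8 s, in which the tool goes at most 62.5 mm and 10.7 degrees, less where a joint would pass 70% of its speed; a pose out of reach is approached as far as the arm can. A call with a number of a shift or a turn outside -1 to 1 is refused whole. A call with a gripper value outside its range is refused whole. The fingers move at their own pace and stop on an object; "squeeze" is the grip in N (left out, the last holds). Time passes only in rows, so rows that repeat a pose let the fingers close, or fill a call up. It gives the time, the measured TCP pose, the force, the opening and the grip force at its end, in the units of the state.
- readout.get_state(): the state, without advancing time (a new reading comes with each control period).
- eyes.grab_frame(name): name is "side" or "top" or "wrist"; returns a dict with "img" (384x512x3 uint8, blue, green, red), "fx", "fy", "cx", "cy" (pixels), "R" (3x3) and "t" (3): a world point X has camera coordinates R X + t. Camera axes: x right, y down, z forward; pixel columns grow to the right and rows downward; lengths in m; the calibration is good to about 2 mm. A picture is of the moment at which its call begins. There is no depth.
- workorder.finish_job(): hands the job in; it is judged then, once.
The state is a dict: "clock": time; "joint_positions": joint angles; "joint_vel": joint speeds; "joint_torque": joint torques, N m; "tool_pos": TCP position; "eef_rot": TCP orientation; "ft_force": force on the tool from outside, world axes, zero at the start; "ft_torque": the same for the moment, N m; "gripper_width": opening from 0.0 (shut) to 1.0 (fully open); "grasp_force": force on a finger pad.
Only numpy, scipy, OpenCV 4.12 (cv2) and the standard library are available. Lean on these libraries where they do the work, as an engineer would, in place of code of your own. Each camera call takes 0.05 s, during which the arm holds its last target. There are 200 camera calls.

## Working session

There is one attempt and no reset: what is moved stays moved. The work goes in short steps, Python scripts to look and compute and a tool call to move; the robot and the scene stay as the last step left them, time stands still between calls to the robot, and variables do not carry over. Pictures are saved under pics/ and viewed, at most 14 in all, crops included, and the job is handed in when it is done.

Besides the shell and the picture viewer there is one more tool, called as name([rows], argument=value, ...), one row to a line, values as JSON. apply_moves: Moves the arm, as the interface text tells. Scaled input: -1 to 1 covers 0.08 m each way for a shift and 60 degrees each way for a turn. Its arguments: {"type":"object","properties":{"series":{"type":"array"},"squeeze":{"type":"number"}},"required":["series"]}

```bash
mkdir -p pics; python3 - <<'E'
from workcell import readout, eyes
import cv2,numpy as np
for n in("top","side","wrist"):
    f=eyes.grab_frame(n);cv2.imwrite(f"pics/{n}0.png",f["img"])
    print(n,f["fx"],f["fy"],f["cx"],f["cy"],np.round(f["R"],3).tolist(),np.round(f["t"],3).tolist())
s=readout.get_state();print(s["clock"],s["tool_pos"],np.round(s["eef_rot"],3).tolist(),s["gripper_width"])
E
```

```text
top 413.1566439286873 413.1566439286873 254.19981996046118 189.14486290057621 [[0.025, -1.0, -0.004], [-0.999, -0.025, -0.046], [0.046, 0.005, -0.999]] [-0.017, 0.483, 1.122]
side 456.1896361350717 456.1896361350717 259.22654556982155 188.36754782608156 [[0.91, -0.414, -0.025], [-0.234, -0.464, -0.854], [0.343, 0.783, -0.519]] [-0.469, 0.176, 1.084]
wrist 316.1146013129706 316.1146013129706 253.579158967904 188.64176724926892 [[0.353, 0.936, -0.002], [0.891, -0.336, 0.305], [0.285, -0.109, -0.952]] [-0.6, -0.037, 0.393]
0.15 [0.21116321 0.56136289 0.22175591] [[-0.936, 0.352, -0.001], [0.352, 0.936, -0.001], [0.0, -0.002, -1.0]] 1.0018729017335033
```

View pics/top0.png

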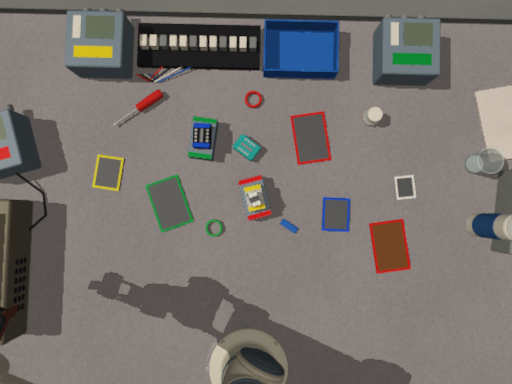

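View pics/side0.png

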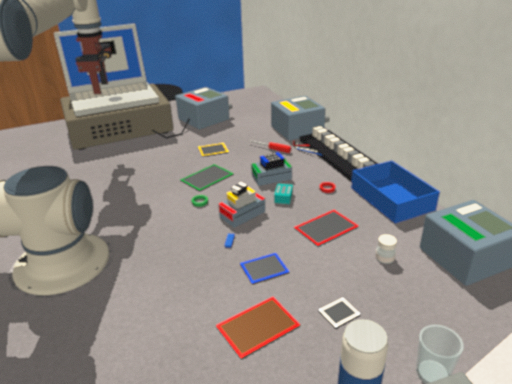

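The top view shows these positions:
- **Green stack:** (203,138), with the blue unit on it.
- **Red stack:** (256,198), with yellow and white on it.
- **Mats:** yellow (109,173), green (170,203), red on dark grey (311,138), blue (336,214), white (405,187).
- **Look-alikes:** brown mat (390,246) and teal module (247,148). The blue unit meant is the black one with blue tape at (203,135).

I'll confirm this in an enlarged crop and measure.

```bash
cat > h.py <<'E'
import cv2,numpy as np
from workcell import readout, eyes
def p2w(f,uv,z):
    uv=np.atleast_2d(uv).astype(float); R=np.array(f["R"]);t=np.array(f["t"])
    c=-R.T@t; d=np.c_[(uv[:,0]-f["cx"])/f["fx"],(uv[:,1]-f["cy"])/f["fy"],np.ones(len(uv))]@R
    return (c+d*((z-c[2])/d[:,2])[:,None])[:,:2]
def mask(f,col):
    h=cv2.cvtColor(f["img"],cv2.COLOR_BGR2HSV);H,S,V=h[...,0].astype(int),h[...,1],h[...,2]
    if col=="white": return ((S<40)&(V>170)).astype(np.uint8)
    if col=="red": m=(H<8)|(H>172)
    else:
        lo,hi={"yellow":(22,36),"green":(50,78),"blue":(105,128)}[col]; m=(H>=lo)&(H<=hi)
    return (m&(S>110)&(V>70)).astype(np.uint8)
def blob(f,col,box,z,all=False):
    """outer rectangle in world of the coloured pixels in box (u0,v0,u1,v1)"""
    m=mask(f,col);k=np.zeros_like(m);u0,v0,u1,v1=box;k[v0:v1,u0:u1]=m[v0:v1,u0:u1]
    v,u=np.nonzero(k); w=p2w(f,np.c_[u,v],z)*1000
    (c,s,a)=cv2.minAreaRect(w.astype(np.float32))
    if s[0]<s[1]: s=s[::-1];a+=90
    a=(a+90)%180-90
    return np.round(c,1),np.round(s,1),round(a,1),len(u)
E
python3 - <<'E'
from h import *
f=eyes.grab_frame("top")
for n,col,b,z in[("Ym","yellow",(85,145,135,200),.004),("Gm","green",(140,165,205,217),.004),("Rm","red",(285,105,340,170),.004),("Bm","blue",(315,190,360,238),.004),("Wm","white",(388,165,422,208),.004),
 ("Gu","green",(183,110,225,165),.044),("Bu","blue",(183,110,225,165),.072),("Ru","red",(235,170,278,225),.044),("Yu","yellow",(235,170,278,225),.072),("Wu","white",(235,175,278,220),.092)]:
    print(n,*blob(f,col,b,z))
a=cv2.resize(f["img"][105:235,180:285],None,fx=4.5,fy=4.5,interpolation=cv2.INTER_CUBIC);cv2.imwrite("pics/c1.png",a)
E
```

```text
Ym [520.7 401.2] [92.7 75.1] -7.2 302
Gm [446.9 230.9] [123.1  93.4] 21.1 232
Rm [ 631.1 -158.2] [138.2  95.4] 9.6 438
Bm [ 421. -231.] [91.5 74.6] -1.1 277
Wm [ 500.7 -420.2] [64.8 53.9] 7.2 176
Gu [616.7 137.6] [109.9  62.9] -6.2 220
Bu [618.2 135.4] [66.2 42.4] -1.2 181
Ru [460.4  -7.1] [110.4  63.1] 16.3 237
Yu [459.6  -6.6] [64.7 42.8] 13.9 146
Wu [456.8  -5.3] [39.4 38.9] -77.3 120
```

View pics/c1.png

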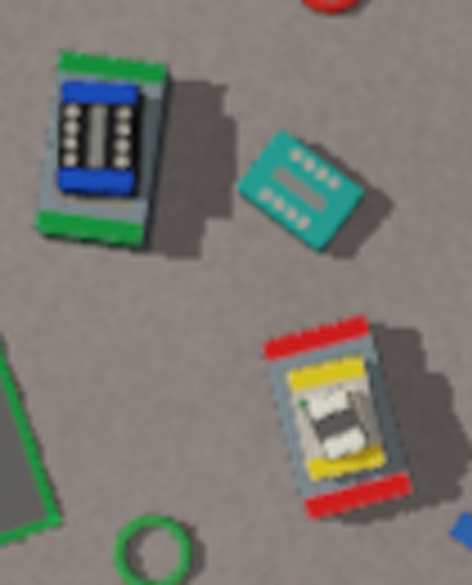

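The crop confirms it. The green unit carries the black module with blue tape, and the teal block is a look-alike. The red unit carries yellow, with white on top. I'll add a move planner next and fly over the red stack.

```bash
cat >> h.py <<'E'
def plan(target,yaw,mids=(),maxc=9,start=None):
    """per call: normalised tool shift x,y,z and turn to reach target (m) with tool y at world angle yaw (deg)"""
    s=readout.get_state();R=np.array(s["eef_rot"]);p=np.array(s["tool_pos"])
    a=np.degrees(np.arctan2(R[1,1],R[0,1]))
    if start is not None: p,a=np.array(start[0],float),start[1]
    print("from",np.round(p,4),round(a,1),"clock",s["clock"])
    for i in range(maxc):
        g=mids[i] if i<len(mids) else yaw
        T=np.clip(((a-g+180)%360-180)/60,-1,1); r=np.radians(a)
        ax=np.array([[-np.sin(r)*-1*-1,np.cos(r),0],[np.cos(r),np.sin(r),0],[0,0,-1]])
        ax[0]=np.cross(ax[1],ax[2])
        d=ax@(np.array(target)-p)/.08; 
        if np.abs(d).max()<.006 and abs(T)<.006: break
        m=np.abs(d).max(); d=np.round(d/max(1,m),3); T=round(float(T),3)
        p=p+ax.T@d*.08; a=a-T*60
        print(d.tolist(),T)
    print("end",np.round(p,4),round(a,1))
E
python3 - <<'E'
from h import *
f=eyes.grab_frame("top")
print("Gm",*blob(f,"green",(140,165,197,235),.004))
plan((.459,-.006,.22),112,mids=(104.4,112))
E
```

```text
Gm [440.3 228.4] [137.2  93.6] 20.9 333
from [0.2112 0.5615 0.2221] 69.4 clock 0.25
[-0.973, -1.0, 0.005] -0.584
[-0.161, -1.0, 0.003] -0.126
[-0.028, -1.0, 0.003] -0.0
[-0.028, -1.0, 0.004] -0.0
[-0.028, -1.0, 0.003] -0.0
[-0.028, -1.0, 0.004] -0.0
[-0.028, -1.0, 0.003] -0.0
[-0.009, -0.33, 0.001] -0.0
end [ 0.459 -0.006  0.22 ] 112.0
```

```bash
sed -i 's/np.array(\[\[-np.sin(r)\*-1\*-1,np.cos(r),0\]/np.array([[0,0,0.]/' h.py; python3 - <<'E'
from h import *
plan((.459,-.006,.20),104,mids=(69.4,)*5+(104,))
E
```

```text
from [0.2112 0.5615 0.2221] 69.4 clock 0.25
[-0.973, -1.0, 0.05] -0.0
[-0.973, -1.0, 0.05] -0.0
[-0.972, -1.0, 0.05] -0.0
[-0.973, -1.0, 0.05] -0.0
[-0.972, -1.0, 0.049] -0.0
[-0.534, -0.548, 0.027] -0.577
end [ 0.459 -0.006  0.2  ] 104.0
```

apply_moves([
  [[-0.1, -0.1, 0, 0, 1], [-0.2, -0.2, 0, 0, 1], [-0.3, -0.3, 0, 0, 1], [-0.4, -0.4, 0, 0, 1], [-0.5, -0.5, 0, 0, 1], [-0.6, -0.6, 0, 0, 1], [-0.7, -0.7, 0, 0, 1], [-0.8, -0.8, 0, 0, 1], [-0.9, -0.9, 0.05, 0, 1], [-0.97, -1, 0.05, 0, 1]],
])

```text
clock: 1.5
tool_pos: [0.2559, 0.4585, 0.218]
eef_rot: [[-0.936, 0.352, -0.0], [0.352, 0.936, -0.001], [0.0, -0.001, -1.0]]
ft_force: [0.1, -0.1, 0.6]
gripper_width: 0.999
grasp_force: 0.0
```

apply_moves([
  [[-0.1, -0.1, 0, 0, 1], [-0.2, -0.2, 0, 0, 1], [-0.3, -0.3, 0, 0, 1], [-0.4, -0.4, 0, 0, 1], [-0.5, -0.5, 0, 0, 1], [-0.6, -0.6, 0, 0, 1], [-0.7, -0.7, 0, 0, 1], [-0.8, -0.8, 0, 0, 1], [-0.9, -0.9, 0.05, 0, 1], [-0.97, -1, 0.05, 0, 1]],
])

```text
clock: 2.75
tool_pos: [0.3004, 0.3563, 0.214]
eef_rot: [[-0.936, 0.352, -0.001], [0.352, 0.936, -0.001], [0.0, -0.001, -1.0]]
ft_force: [-0.3, 0.2, -0.3]
gripper_width: 0.999
grasp_force: 0.0
```

apply_moves([
  [[-0.1, -0.1, 0, 0, 1], [-0.2, -0.2, 0, 0, 1], [-0.3, -0.3, 0, 0, 1], [-0.4, -0.4, 0, 0, 1], [-0.5, -0.5, 0, 0, 1], [-0.6, -0.6, 0, 0, 1], [-0.7, -0.7, 0, 0, 1], [-0.8, -0.8, 0, 0, 1], [-0.9, -0.9, 0.05, 0, 1], [-0.97, -1, 0.05, 0, 1]],
])

```text
clock: 4.0
tool_pos: [0.3448, 0.2542, 0.2101]
eef_rot: [[-0.936, 0.352, -0.001], [0.352, 0.936, -0.0], [0.001, -0.001, -1.0]]
ft_force: [-1.0, -0.4, 0.9]
gripper_width: 1.003
grasp_force: 0.0
```

apply_moves([
  [[-0.1, -0.1, 0, 0, 1], [-0.2, -0.2, 0, 0, 1], [-0.3, -0.3, 0, 0, 1], [-0.4, -0.4, 0, 0, 1], [-0.5, -0.5, 0, 0, 1], [-0.6, -0.6, 0, 0, 1], [-0.7, -0.7, 0, 0, 1], [-0.8, -0.8, 0, 0, 1], [-0.9, -0.9, 0.05, 0, 1], [-0.97, -1, 0.05, 0, 1]],
])

```text
clock: 5.25
tool_pos: [0.3892, 0.152, 0.206]
eef_rot: [[-0.936, 0.352, -0.001], [0.352, 0.936, -0.0], [0.001, -0.001, -1.0]]
ft_force: [-0.2, 0.9, 0.8]
gripper_width: 0.999
grasp_force: 0.0
```

apply_moves([
  [[-0.1, -0.1, 0, 0, 1], [-0.2, -0.2, 0, 0, 1], [-0.3, -0.3, 0, 0, 1], [-0.4, -0.4, 0, 0, 1], [-0.5, -0.5, 0, 0, 1], [-0.6, -0.6, 0, 0, 1], [-0.7, -0.7, 0, 0, 1], [-0.8, -0.8, 0, 0, 1], [-0.9, -0.9, 0.05, 0, 1], [-0.97, -1, 0.05, 0, 1]],
])

```text
clock: 6.5
tool_pos: [0.4336, 0.0499, 0.202]
eef_rot: [[-0.936, 0.352, -0.001], [0.352, 0.936, -0.0], [0.001, -0.0, -1.0]]
ft_force: [-0.2, 0.7, 0.0]
gripper_width: 0.999
grasp_force: 0.0
```

apply_moves([
  [[-0.1, -0.1, 0, -0.1, 1], [-0.2, -0.2, 0, -0.2, 1], [-0.3, -0.3, 0, -0.3, 1], [-0.4, -0.4, 0, -0.4, 1], [-0.53, -0.55, 0.03, -0.5, 1], [-0.53, -0.55, 0.03, -0.58, 1], [-0.53, -0.55, 0.03, -0.58, 1], [-0.53, -0.55, 0.03, -0.58, 1], [-0.53, -0.55, 0.03, -0.58, 1], [-0.53, -0.55, 0.03, -0.58, 1]],
])

```text
clock: 7.75
tool_pos: [0.4578, -0.0054, 0.2003]
eef_rot: [[-0.97, -0.245, 0.0], [-0.245, 0.97, 0.0], [-0.0, -0.0, -1.0]]
ft_force: [-0.2, -0.3, 0.3]
gripper_width: 0.995
grasp_force: 0.0
```

```bash
python3 - <<'E'
from h import *
s=readout.get_state();print(s["clock"],s["tool_pos"],np.round(s["joint_positions"],1),np.round(s["eef_rot"],3).tolist())
f=eyes.grab_frame("wrist");cv2.imwrite("pics/w1.png",f["img"])
R=f["R"];print(np.round(f["R"],4).tolist(),np.round(f["t"],4).tolist())
for nm,X in(("TCP.092",(.459,-.006,.092)),):
    c=np.array(f["R"])@X+f["t"];print(nm,c[0]/c[2]*f["fx"]+f["cx"],c[1]/c[2]*f["fy"]+f["cy"])
E
```

```text
7.75 [ 0.45776148 -0.00538629  0.20030104] [  -4.9  -17.    93.5    0.   103.5 -109.1] [[-0.97, -0.245, 0.0], [-0.245, 0.97, 0.0], [-0.0, -0.0, -1.0]]
[[-0.244, 0.9698, -0.0005], [0.9236, 0.2326, 0.3049], [0.2957, 0.074, -0.9524]] [0.1168, -0.4524, 0.2362]
TCP.092 252.41065844712423 186.59722538547052
```

View pics/w1.png

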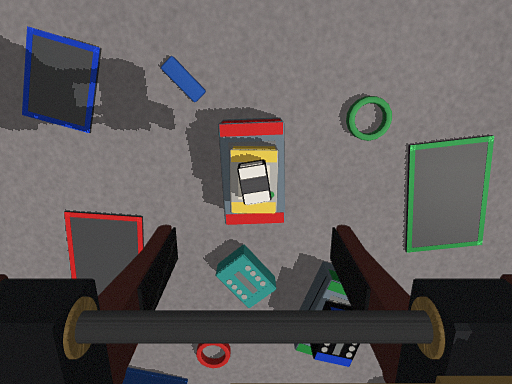

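The white unit sits at (254,182) and is turned slightly from yellow. Next I measure it from the wrist view.

```bash
python3 - <<'E'
from h import *
f=eyes.grab_frame("wrist")
print("W",*blob(f,"white",(236,160,274,206),.092))
print("Y",*blob(f,"yellow",(222,140,288,215),.072))
print("R",*blob(f,"red",(205,112,295,230),.044))
a=cv2.resize(f["img"][110:235,200:300],None,fx=4.8,fy=4.8,interpolation=cv2.INTER_CUBIC);cv2.imwrite("pics/c2.png",a)
E
```

```text
W [456.2  -5.1] [38.2 33.7] 15.2 761
Y [458.6  -5.6] [65.7 43.3] 14.1 1105
R [460.3  -5.9] [112.1  62.9] 16.3 1511
```

View pics/c2.png

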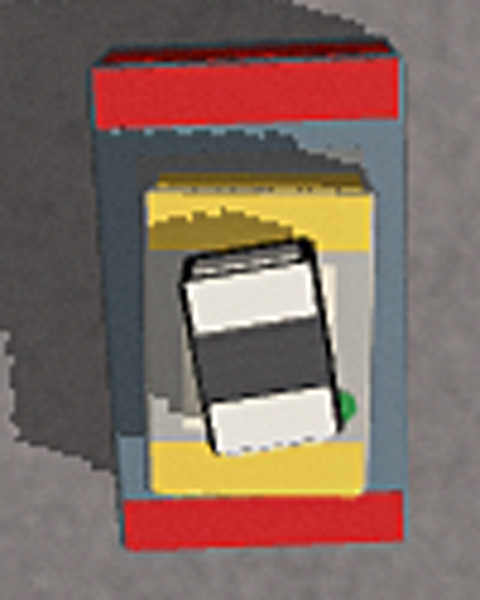

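```bash
cat >> h.py <<'E'
def quad(f,pts,z,off=(0,0),sc=1):
    w=p2w(f,np.array(pts)/sc+np.array(off),z)*1000  # order TL,TR,BR,BL
    s=[np.linalg.norm(w[i]-w[(i+1)%4]) for i in range(4)]
    v=(w[0]+w[1]-w[2]-w[3]) if s[1]+s[3]>s[0]+s[2] else (w[0]+w[3]-w[1]-w[2])
    return np.round(w.mean(0),1),np.round(s,1),round((np.degrees(np.arctan2(v[1],v[0]))+90)%180-90,1)
E
python3 - <<'E'
from h import *
f=eyes.grab_frame("wrist");o=(200-.4,110-.4)
c,s,a=quad(f,[(183,283),(317,262),(342,435),(213,456)],.092,o,4.8);print(c,s,a)
print(quad(f,[(147,192),(372,192),(365,494),(152,494)],.072,o,4.8))
print(quad(f,[(93,70),(400,58),(403,540),(125,550)],.044,o,4.8))
plan((c[0]/1000,c[1]/1000,.075),a+90)
E
```

```text
[456.8  -4.6] [24.9 34.  24.9 34.3] 22.8
(array([460.4,  -4.6]), array([43.6, 62.9, 43.9, 62.9]), np.float64(13.9))
(array([461.8,  -5.1]), array([ 63.6, 108.3,  63.6, 108.4]), np.float64(16.1))
from [ 0.4578 -0.0054  0.2003] 104.2 clock 7.9
[0.006, 0.008, 1.0] -0.144
[0.002, 0.005, 0.566] 0.0
end [ 0.4568 -0.0046  0.075 ] 112.8
```

apply_moves([
  [[0, 0, 0.1, -0.05, 1], [0, 0, 0.2, -0.1, 1], [0, 0, 0.3, -0.14, 1], [0, 0, 0.4, -0.14, 1], [0, 0, 0.5, -0.14, 1], [0, 0, 0.6, -0.14, 1], [0, 0, 0.7, -0.14, 1], [0, 0, 0.8, -0.14, 1], [0, 0, 0.9, -0.14, 1], [0.005, 0.008, 1, -0.14, 1]],
], squeeze=15)

```text
clock: 9.15
tool_pos: [0.4572, -0.005, 0.1197]
eef_rot: [[-0.923, -0.384, -0.0], [-0.384, 0.923, -0.0], [0.0, 0.0, -1.0]]
ft_force: [1.5, -0.5, -0.2]
gripper_width: 1.0
grasp_force: 0.0
```

apply_moves([
  [[0, 0, 0.12, 0, 1], [0, 0, 0.24, 0, 1], [0, 0, 0.36, 0, 1], [0, 0, 0.48, 0, 1], [0, 0, 0.56, 0, 1], [0, 0, 0.56, 0, 0.2], [0, 0, 0.56, 0, -0.2], [0, 0, 0.56, 0, -1], [0, 0, 0.56, 0, -1], [0, 0, 0.56, 0, -1]],
])

```text
clock: 10.4
tool_pos: [0.4573, -0.005, 0.0756]
eef_rot: [[-0.923, -0.384, 0.0], [-0.384, 0.923, -0.0], [-0.0, -0.0, -1.0]]
ft_force: [-0.6, 0.1, 0.4]
gripper_width: 0.468
grasp_force: 0.0
```

```bash
python3 - <<'E'
from h import *
s=readout.get_state();print(s["gripper_width"],s["grasp_force"],s["ft_force"])
plan((.5007,-.4202,.155),97.2,mids=(112.8,80,60,60,60,97.2),start=(np.array(s["tool_pos"])+[0,0,.08],112.8))
E
```

```text
0.46773785576479904 0.0 [-0.55658664  0.10295032  0.40857834]
from [ 0.4573 -0.005   0.1556] 112.8 clock 10.4
[0.303, -1.0, 0.002] 0.0
[0.303, -1.0, 0.001] 0.547
[-0.287, -1.0, 0.002] 0.333
[-0.726, -1.0, 0.002] 0.0
[-0.5, -0.69, 0.001] 0.0
[-0.0, 0.0, -0.0] -0.62
end [ 0.5007 -0.4202  0.155 ] 97.2
```

apply_moves([
  [[0, 0, 0, 0, -1], [0, 0, 0, 0, -1], [0, 0, 0, 0, -1], [0, 0, 0, 0, -1], [0, 0, -0.05, 0, -1], [0, 0, -0.2, 0, -1], [0, 0, -0.4, 0, -1], [0, 0, -0.6, 0, -1], [0, 0, -0.8, 0, -1], [0, 0, -1, 0, -1]],
])

```text
clock: 11.65
tool_pos: [0.4573, -0.005, 0.1569]
eef_rot: [[-0.923, -0.384, 0.001], [-0.384, 0.923, -0.0], [-0.001, -0.0, -1.0]]
ft_force: [0.3, 0.4, -1.1]
gripper_width: 0.298
grasp_force: 14.9
```

apply_moves([
  [[0.03, -0.1, 0, 0, -1], [0.06, -0.2, 0, 0, -1], [0.09, -0.3, 0, 0, -1], [0.12, -0.4, 0, 0, -1], [0.15, -0.5, 0, 0, -1], [0.18, -0.6, 0, 0, -1], [0.21, -0.7, 0, 0, -1], [0.24, -0.8, 0, 0, -1], [0.27, -0.9, 0, 0, -1], [0.3, -1, 0, 0, -1]],
])

```text
clock: 12.9
tool_pos: [0.4658, -0.0886, 0.1554]
eef_rot: [[-0.923, -0.384, -0.0], [-0.384, 0.923, -0.0], [0.0, 0.0, -1.0]]
ft_force: [-0.1, 1.2, -0.8]
gripper_width: 0.298
grasp_force: 14.9
```

apply_moves([
  [[0.03, -0.1, 0, 0.05, -1], [0.06, -0.2, 0, 0.1, -1], [0.09, -0.3, 0, 0.15, -1], [0.12, -0.4, 0, 0.2, -1], [0.15, -0.5, 0, 0.25, -1], [0.18, -0.6, 0, 0.3, -1], [0.21, -0.7, 0, 0.35, -1], [0.24, -0.8, 0, 0.4, -1], [0.27, -0.9, 0, 0.45, -1], [0.3, -1, 0, 0.55, -1]],
])

```text
clock: 14.15
tool_pos: [0.4744, -0.1717, 0.1554]
eef_rot: [[-0.983, 0.185, -0.0], [0.185, 0.983, 0.0], [0.0, 0.0, -1.0]]
ft_force: [-0.1, 0.3, -0.4]
gripper_width: 0.293
grasp_force: 14.9
```

apply_moves([
  [[-0.03, -0.1, 0, 0.03, -1], [-0.06, -0.2, 0, 0.06, -1], [-0.09, -0.3, 0, 0.1, -1], [-0.12, -0.4, 0, 0.13, -1], [-0.15, -0.5, 0, 0.17, -1], [-0.18, -0.6, 0, 0.2, -1], [-0.21, -0.7, 0, 0.23, -1], [-0.24, -0.8, 0, 0.26, -1], [-0.27, -0.9, 0, 0.3, -1], [-0.29, -1, 0, 0.33, -1]],
])

```text
clock: 15.4
tool_pos: [0.4828, -0.2546, 0.1554]
eef_rot: [[-0.863, 0.505, -0.0], [0.505, 0.863, 0.0], [0.0, 0.0, -1.0]]
ft_force: [-0.6, 0.2, -0.9]
gripper_width: 0.298
grasp_force: 14.9
```

apply_moves([
  [[-0.07, -0.1, 0, 0, -1], [-0.14, -0.2, 0, 0, -1], [-0.21, -0.3, 0, 0, -1], [-0.28, -0.4, 0, 0, -1], [-0.35, -0.5, 0, 0, -1], [-0.42, -0.6, 0, 0, -1], [-0.5, -0.7, 0, 0, -1], [-0.58, -0.8, 0, 0, -1], [-0.65, -0.9, 0, 0, -1], [-0.73, -1, 0, 0, -1]],
])

```text
clock: 16.65
tool_pos: [0.493, -0.3532, 0.1554]
eef_rot: [[-0.864, 0.503, 0.0], [0.503, 0.864, 0.0], [0.0, 0.0, -1.0]]
ft_force: [-0.8, 0.5, -0.3]
gripper_width: 0.294
grasp_force: 14.9
```

```bash
python3 - <<'E'
from h import *
plan((.5007,-.4202,.0085),97.2)
E
```

```text
from [ 0.493  -0.3532  0.1554] 59.8 clock 16.65
[-0.275, -0.368, 1.0] -0.624
[0.004, -0.384, 0.837] 0.0
end [ 0.5007 -0.4202  0.0085] 97.2
```

apply_moves([
  [[-0.05, -0.07, 0, -0.06, -1], [-0.1, -0.14, 0.05, -0.12, -1], [-0.15, -0.21, 0.15, -0.19, -1], [-0.2, -0.28, 0.25, -0.25, -1], [-0.26, -0.35, 0.4, -0.32, -1], [-0.32, -0.42, 0.5, -0.38, -1], [-0.38, -0.49, 0.65, -0.44, -1], [-0.44, -0.57, 0.75, -0.5, -1], [-0.5, -0.675, 0.9, -0.56, -1], [-0.505, -0.675, 1, -0.625, -1]],
])

```text
clock: 17.9
tool_pos: [0.5004, -0.4203, 0.0745]
eef_rot: [[-0.992, -0.128, -0.001], [-0.128, 0.992, 0.0], [0.001, 0.001, -1.0]]
ft_force: [0.7, 0.1, -1.0]
gripper_width: 0.295
grasp_force: 14.9
```

apply_moves([
  [[0, 0, 0.15, 0, -1], [0, 0, 0.3, 0, -1], [0, 0, 0.45, 0, -1], [0, 0, 0.6, 0, -1], [0, 0, 0.72, 0, -1], [0, 0, 0.8, 0, -1], [0, 0, 0.835, 0, -1], [0, 0, 0.835, 0, -1], [0, 0, 0.835, 0, -0.3], [0, 0, 0.835, 0, 0]],
])

```text
clock: 19.15
tool_pos: [0.5009, -0.4198, 0.0093]
eef_rot: [[-0.992, -0.127, 0.001], [-0.127, 0.992, -0.001], [-0.001, -0.001, -1.0]]
ft_force: [0.3, -0.1, -0.5]
gripper_width: 0.429
grasp_force: 0.0
```

```bash
python3 - <<'E'
from h import *
s=readout.get_state()
plan((.4594,-.0051,.155),104,mids=(97.2,60,60,60,60,104),start=(np.array(s["tool_pos"])+[0,0,.08],97.2))
E
```

```text
from [ 0.5009 -0.4198  0.0893] 97.2 clock 19.15
[-0.026, 1.0, -0.158] 0.0
[-0.026, 1.0, -0.158] 0.62
[0.719, 1.0, -0.194] 0.0
[0.719, 1.0, -0.194] 0.0
[0.436, 0.605, -0.117] 0.0
[-0.0, 0.0, -0.0] -0.733
end [ 0.4594 -0.0051  0.155 ] 104.0
```

apply_moves([
  [[0, 0, -0.05, 0, 0.2], [0, 0, -0.2, 0, 0.4], [0, 0, -0.4, 0, 1], [0, 0.1, -0.6, 0.1, 1], [0, 0.2, -0.8, 0.25, 1], [0, 0.3, -1, 0.4, 1], [0, 0.45, -1, 0.5, 1], [0, 0.6, -1, 0.6, 1], [0, 0.7, -1, 0.7, 1], [0, 0.8, -1, 0.76, 1]],
])

```text
clock: 20.4
tool_pos: [0.4929, -0.356, 0.0904]
eef_rot: [[-0.783, 0.622, 0.001], [0.622, 0.783, -0.001], [-0.002, -0.0, -1.0]]
ft_force: [0.3, -1.0, -1.2]
gripper_width: 0.999
grasp_force: 0.0
```

```bash
python3 - <<'E'
from h import *
f=eyes.grab_frame("top");print("W",*blob(f,"white",(392,170,418,205),.024))
cv2.imwrite("pics/t2.png",cv2.resize(f["img"][150:230,360:450],None,fx=6,fy=6,interpolation=cv2.INTER_CUBIC))
plan((.4594,-.0051,.13),103.9,mids=(51.6,)*3)
E
```

```text
W [ 492.2 -416.5] [79.2 59.5] 0.5 151
from [ 0.4929 -0.3552  0.0904] 51.5 clock 20.45
[0.966, 1.0, -0.157] -0.002
[0.962, 1.0, -0.156] -0.0
[0.962, 1.0, -0.156] -0.0
[0.16, 0.166, -0.026] -0.872
end [ 0.4594 -0.0051  0.13  ] 103.9
```

View pics/t2.png

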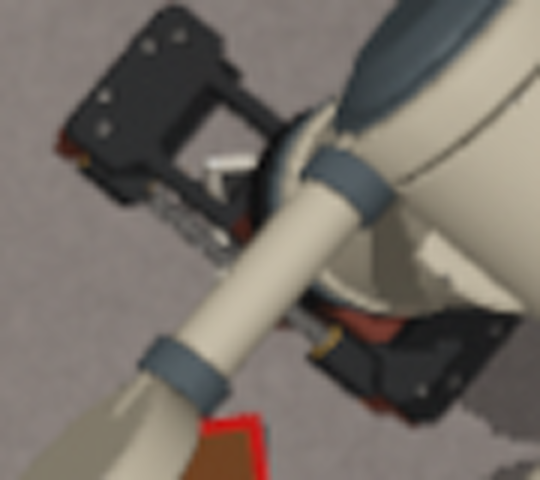

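The arm hides the white unit at (405,187), so I'll check it later. Next is the return to the yellow unit.

apply_moves([
  [[0.1, 0.1, -0.05, 0, 1], [0.2, 0.2, -0.1, 0, 1], [0.3, 0.3, -0.15, 0, 1], [0.4, 0.4, -0.155, 0, 1], [0.5, 0.5, -0.155, 0, 1], [0.6, 0.6, -0.155, 0, 1], [0.7, 0.7, -0.155, 0, 1], [0.8, 0.8, -0.155, 0, 1], [0.9, 0.9, -0.155, 0, 1], [0.965, 1, -0.155, 0, 1]],
])

```text
clock: 21.7
tool_pos: [0.4815, -0.2447, 0.1011]
eef_rot: [[-0.785, 0.62, 0.0], [0.62, 0.785, -0.0], [-0.0, -0.0, -1.0]]
ft_force: [0.6, 0.3, -0.3]
gripper_width: 1.002
grasp_force: 0.0
```

apply_moves([
  [[0.1, 0.1, -0.05, 0, 1], [0.2, 0.2, -0.1, 0, 1], [0.3, 0.3, -0.15, 0, 1], [0.4, 0.4, -0.155, 0, 1], [0.5, 0.5, -0.155, 0, 1], [0.6, 0.6, -0.155, 0, 1], [0.7, 0.7, -0.155, 0, 1], [0.8, 0.8, -0.155, 0, 1], [0.9, 0.9, -0.155, 0, 1], [0.965, 1, -0.155, 0, 1]],
])

```text
clock: 22.95
tool_pos: [0.4705, -0.1341, 0.1135]
eef_rot: [[-0.785, 0.62, 0.0], [0.62, 0.785, -0.0], [-0.0, 0.0, -1.0]]
ft_force: [-0.2, -0.0, -0.1]
gripper_width: 1.0
grasp_force: 0.0
```

apply_moves([
  [[0.1, 0.1, -0.05, 0, 1], [0.2, 0.2, -0.1, 0, 1], [0.3, 0.3, -0.15, 0, 1], [0.4, 0.4, -0.155, 0, 1], [0.5, 0.5, -0.155, 0, 1], [0.6, 0.6, -0.155, 0, 1], [0.7, 0.7, -0.155, 0, 1], [0.8, 0.8, -0.155, 0, 1], [0.9, 0.9, -0.155, 0, 1], [0.96, 1, -0.155, 0, 1]],
])

```text
clock: 24.2
tool_pos: [0.4599, -0.0237, 0.1259]
eef_rot: [[-0.785, 0.62, 0.0], [0.62, 0.785, 0.0], [-0.0, 0.0, -1.0]]
ft_force: [0.3, -0.3, 0.1]
gripper_width: 0.999
grasp_force: 0.0
```

apply_moves([
  [[0.05, 0.05, -0.02, -0.1, 1], [0.1, 0.1, -0.02, -0.2, 1], [0.16, 0.165, -0.02, -0.3, 1], [0.16, 0.165, -0.02, -0.45, 1], [0.16, 0.165, -0.02, -0.6, 1], [0.16, 0.165, -0.02, -0.75, 1], [0.16, 0.165, -0.02, -0.87, 1], [0.16, 0.165, -0.02, -0.87, 1], [0.16, 0.165, -0.02, -0.87, 1], [0.16, 0.165, -0.02, -0.87, 1]],
])

```text
clock: 25.45
tool_pos: [0.4581, -0.0061, 0.1274]
eef_rot: [[-0.971, -0.239, -0.0], [-0.239, 0.971, -0.0], [0.0, 0.0, -1.0]]
ft_force: [-0.0, -0.2, 0.6]
gripper_width: 0.998
grasp_force: 0.0
```

```bash
python3 - <<'E'
from h import *
f=eyes.grab_frame("top");print("W",*blob(f,"white",(392,170,418,205),.024))
w=eyes.grab_frame("wrist")
i=np.hstack([cv2.resize(f["img"][165:210,382:427],(390,390),interpolation=cv2.INTER_CUBIC),cv2.resize(w["img"][90:270,160:340],(390,390),interpolation=cv2.INTER_CUBIC)])
cv2.imwrite("pics/c3.png",i)
print("Y",*blob(w,"yellow",(200,100,320,250),.072))
plan((.4595,-.0052,.050),103.9)
E
```

```text
W [ 499.5 -412.5] [63.5 52.4] 6.6 202
Y [458.1  -5.5] [66.2 43.1] 13.7 1911
from [ 0.4581 -0.0061  0.1274] 103.8 clock 25.55
[-0.02, 0.007, 0.968] -0.001
end [ 0.4595 -0.0052  0.05  ] 103.9
```

View pics/c3.png

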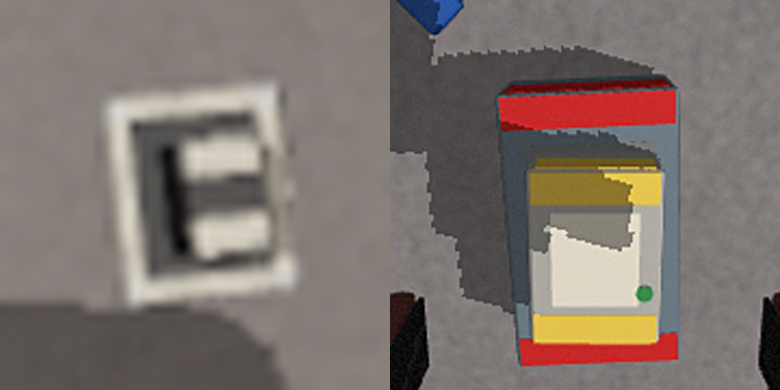

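White sits centred in its mat: its top at about (408,188) is offset only by parallax. Yellow is clear, so I'll grip it.

apply_moves([
  [[0, 0, 0.15, 0, 1], [0, 0, 0.3, 0, 1], [0, 0, 0.5, 0, 1], [0, 0, 0.65, 0, 1], [0, 0, 0.8, 0, 1], [-0.01, 0, 0.92, 0, 1], [-0.01, 0, 0.97, 0, 1], [-0.01, 0, 0.97, 0, 0.5], [-0.01, 0, 0.97, 0, 0], [-0.01, 0, 0.97, 0, -0.5]],
], squeeze=20)

```text
clock: 26.8
tool_pos: [0.4591, -0.006, 0.0503]
eef_rot: [[-0.971, -0.24, 0.001], [-0.24, 0.971, -0.0], [-0.001, -0.0, -1.0]]
ft_force: [-0.7, -0.8, 0.6]
gripper_width: 0.698
grasp_force: 0.0
```

apply_moves([
  [[0, 0, 0, 0, -1], [0, 0, 0, 0, -1], [0, 0, 0, 0, -1], [0, 0, 0, 0, -1], [0, 0, -0.05, 0, -1], [0, 0, -0.2, 0, -1], [0, 0, -0.4, 0, -1], [0, 0, -0.6, 0, -1], [0, 0, -0.8, 0, -1], [0, 0, -1, 0, -1]],
])

```text
clock: 28.05
tool_pos: [0.459, -0.006, 0.1313]
eef_rot: [[-0.971, -0.24, 0.001], [-0.24, 0.971, -0.0], [-0.001, -0.0, -1.0]]
ft_force: [-0.6, 0.6, -2.3]
gripper_width: 0.519
grasp_force: 20.0
```

```bash
python3 - <<'E'
from h import *
f=eyes.grab_frame("wrist");cv2.imwrite("pics/w3.png",f["img"])
plan((.5207,.4012,.11),82.8,mids=(103.9,110,120,126,126,82.8))
E
```

```text
from [ 0.4599 -0.006   0.1337] 103.9 clock 28.1
[-0.412, 1.0, 0.062] -0.0
[-0.412, 1.0, 0.062] -0.102
[-0.543, 1.0, 0.065] -0.167
[-0.796, 1.0, 0.074] -0.1
[-0.398, 0.405, 0.033] 0.0
[0.0, -0.0, -0.0] 0.72
end [0.5207 0.4012 0.11  ] 82.8
```

apply_moves([
  [[-0.04, 0.1, 0, -0.04, -1], [-0.08, 0.2, 0, -0.08, -1], [-0.12, 0.3, 0, -0.12, -1], [-0.16, 0.4, 0, -0.16, -1], [-0.2, 0.5, 0, -0.2, -1], [-0.24, 0.6, 0, -0.24, -1], [-0.28, 0.7, 0, -0.28, -1], [-0.32, 0.8, 0, -0.32, -1], [-0.36, 0.9, 0, -0.36, -1], [-0.4, 1, 0, -0.4, -1]],
])

```text
clock: 29.35
tool_pos: [0.4708, 0.08, 0.1298]
eef_rot: [[-0.788, -0.616, -0.0], [-0.616, 0.788, -0.0], [0.0, 0.0, -1.0]]
ft_force: [0.4, -0.2, -1.9]
gripper_width: 0.524
grasp_force: 20.0
```

```bash
python3 - <<'E'
from h import *
plan((.5207,.4012,.125),82.8,mids=(128,128,82.8))
E
```

```text
from [0.4708 0.08   0.1298] 128.0 clock 29.35
[-1.0, 0.936, 0.02] 0.001
[-1.0, 0.939, 0.02] -0.0
[-0.964, 0.905, 0.02] 0.753
end [0.5207 0.4012 0.125 ] 82.8
```

apply_moves([
  [[-0.1, 0.09, 0, 0, -1], [-0.2, 0.19, 0, 0, -1], [-0.3, 0.28, 0, 0, -1], [-0.4, 0.37, 0, 0, -1], [-0.5, 0.47, 0, 0, -1], [-0.6, 0.56, 0, 0, -1], [-0.7, 0.66, 0, 0, -1], [-0.8, 0.75, 0, 0, -1], [-0.9, 0.85, 0, 0, -1], [-1, 0.935, 0, 0, -1]],
])

```text
clock: 30.6
tool_pos: [0.488, 0.1883, 0.1298]
eef_rot: [[-0.789, -0.614, -0.0], [-0.614, 0.789, -0.0], [0.0, 0.0, -1.0]]
ft_force: [0.4, 1.0, -1.8]
gripper_width: 0.517
grasp_force: 20.0
```

apply_moves([
  [[-0.1, 0.09, 0, 0, -1], [-0.2, 0.19, 0, 0, -1], [-0.3, 0.28, 0, 0, -1], [-0.4, 0.37, 0, 0, -1], [-0.5, 0.47, 0, 0, -1], [-0.6, 0.56, 0, 0, -1], [-0.7, 0.66, 0, 0, -1], [-0.8, 0.75, 0, 0, -1], [-0.9, 0.85, 0, 0, -1], [-1, 0.94, 0, 0, -1]],
])

```text
clock: 31.85
tool_pos: [0.505, 0.2968, 0.1298]
eef_rot: [[-0.789, -0.614, -0.0], [-0.614, 0.789, -0.0], [0.0, 0.0, -1.0]]
ft_force: [0.1, 0.2, -1.1]
gripper_width: 0.522
grasp_force: 20.0
```

apply_moves([
  [[-0.1, 0.09, 0.04, 0.08, -1], [-0.2, 0.18, 0.08, 0.16, -1], [-0.3, 0.27, 0.12, 0.24, -1], [-0.4, 0.36, 0.16, 0.32, -1], [-0.5, 0.45, 0.2, 0.4, -1], [-0.6, 0.54, 0.24, 0.48, -1], [-0.7, 0.63, 0.28, 0.56, -1], [-0.8, 0.72, 0.32, 0.64, -1], [-0.9, 0.81, 0.36, 0.72, -1], [-0.965, 0.905, 0.45, 0.755, -1]],
])

```text
clock: 33.1
tool_pos: [0.5216, 0.4015, 0.0939]
eef_rot: [[-0.991, 0.131, 0.001], [0.131, 0.991, 0.0], [-0.0, 0.0, -1.0]]
ft_force: [0.4, -0.2, -2.0]
gripper_width: 0.52
grasp_force: 20.0
```

```bash
python3 - <<'E'
from h import *
plan((.5207,.4012,.011),82.8)
E
```

```text
from [0.5216 0.4015 0.0939] 82.5 clock 33.1
[0.011, -0.005, 1.0] -0.005
[0.0, 0.0, 0.036] -0.0
end [0.5207 0.4012 0.011 ] 82.8
```

apply_moves([
  [[0, 0, 0.12, 0, -1], [0, 0, 0.24, 0, -1], [0, 0, 0.36, 0, -1], [0, 0, 0.48, 0, -1], [0, 0, 0.6, 0, -1], [0, 0, 0.7, 0, -1], [0, 0, 0.8, 0, -1], [0, 0, 0.88, 0, -1], [0.01, 0, 0.95, 0, -1], [0.01, 0, 1, 0, -1]],
])

```text
clock: 34.35
tool_pos: [0.5205, 0.4007, 0.0135]
eef_rot: [[-0.992, 0.129, -0.0], [0.129, 0.992, -0.0], [0.0, -0.0, -1.0]]
ft_force: [-0.0, 0.4, -2.1]
gripper_width: 0.526
grasp_force: 20.0
```

apply_moves([
  [[0, 0, 0.02, 0, -1], [0, 0, 0.035, 0, -1], [0, 0, 0.035, 0, -1], [0, 0, 0.035, 0, 0.2], [0, 0, 0.035, 0, 0.4], [0, 0, 0.035, 0, 0.6], [0, 0, -0.1, 0, 0.8], [0, 0, -0.4, 0, 1], [0, 0, -0.7, 0, 1], [0, 0, -1, 0, 1]],
])

```text
clock: 35.6
tool_pos: [0.5207, 0.4008, 0.0956]
eef_rot: [[-0.992, 0.129, 0.001], [0.129, 0.992, 0.001], [-0.001, 0.001, -1.0]]
ft_force: [-0.1, 0.2, 1.0]
gripper_width: 0.999
grasp_force: 0.0
```

```bash
python3 - <<'E'
from h import *
plan((.617,.137,.16),85,mids=(82.5,))
E
```

```text
from [0.5207 0.4008 0.0956] 82.6 clock 35.6
[-0.52, -1.0, -0.258] 0.001
[-0.521, -1.0, -0.259] -0.041
[-0.468, -1.0, -0.253] -0.0
[-0.064, -0.137, -0.034] -0.0
end [0.617 0.137 0.16 ] 85.0
```

apply_moves([
  [[-0.05, -0.1, -0.1, 0, 1], [-0.1, -0.2, -0.15, 0, 1], [-0.15, -0.3, -0.2, 0.05, 1], [-0.2, -0.4, -0.25, 0.1, 1], [-0.25, -0.5, -0.26, 0.15, 1], [-0.3, -0.6, -0.26, 0.2, 1], [-0.35, -0.7, -0.26, 0.2, 1], [-0.4, -0.8, -0.26, 0.2, 1], [-0.45, -0.9, -0.26, 0.2, 1], [-0.52, -1, -0.26, 0.2, 1]],
])

```text
clock: 36.85
tool_pos: [0.5517, 0.3154, 0.1146]
eef_rot: [[-0.943, 0.332, -0.0], [0.332, 0.943, -0.0], [0.0, -0.0, -1.0]]
ft_force: [-0.0, -0.8, -0.7]
gripper_width: 0.996
grasp_force: 0.0
```

apply_moves([
  [[-0.08, -0.1, -0.03, 0, 1], [-0.16, -0.2, -0.06, 0, 1], [-0.24, -0.3, -0.09, 0, 1], [-0.32, -0.4, -0.12, 0, 1], [-0.4, -0.5, -0.15, 0, 1], [-0.48, -0.6, -0.18, 0, 1], [-0.56, -0.7, -0.21, 0, 1], [-0.64, -0.8, -0.24, 0, 1], [-0.72, -0.9, -0.27, 0, 1], [-0.755, -0.92, -0.27, 0, 1]],
])

```text
clock: 38.1
tool_pos: [0.5844, 0.2258, 0.1366]
eef_rot: [[-0.943, 0.333, 0.001], [0.333, 0.943, 0.0], [-0.0, 0.0, -1.0]]
ft_force: [0.3, 0.8, 0.6]
gripper_width: 0.998
grasp_force: 0.0
```

apply_moves([
  [[-0.08, -0.1, -0.03, -0.05, 1], [-0.16, -0.2, -0.06, -0.1, 1], [-0.24, -0.3, -0.09, -0.15, 1], [-0.32, -0.4, -0.12, -0.2, 1], [-0.4, -0.5, -0.15, -0.24, 1], [-0.48, -0.6, -0.18, -0.24, 1], [-0.56, -0.7, -0.21, -0.24, 1], [-0.64, -0.8, -0.24, -0.24, 1], [-0.72, -0.92, -0.27, -0.24, 1], [-0.755, -0.92, -0.27, -0.24, 1]],
])

```text
clock: 39.35
tool_pos: [0.6169, 0.1361, 0.1582]
eef_rot: [[-0.996, 0.089, 0.001], [0.089, 0.996, -0.0], [-0.001, 0.0, -1.0]]
ft_force: [-0.5, 0.3, 0.0]
gripper_width: 0.998
grasp_force: 0.0
```

```bash
python3 - <<'E'
from h import *
f=eyes.grab_frame("wrist");cv2.imwrite("pics/w4.png",f["img"])
print("Bu",*blob(f,"blue",(190,100,330,270),.072)); print("Gu",*blob(f,"green",(190,80,340,290),.044))
t=eyes.grab_frame("top");print("Yu+m",*blob(t,"yellow",(85,145,135,200),.004))
i=np.hstack([cv2.resize(t["img"][148:198,84:134],(390,390),interpolation=cv2.INTER_CUBIC),cv2.resize(f["img"][90:270,160:340],(390,390),interpolation=cv2.INTER_CUBIC)])
cv2.imwrite("pics/c4.png",i)
plan((.6175,.136,.050),88.8)
E
```

```text
Bu [618.7 137.9] [66.8 43.4] -1.0 1547
Gu [618.4 140.1] [110.4  62.8] -6.2 1566
Yu+m [520.7 401.1] [92.9 74.9] -7.0 438
from [0.6167 0.1368 0.1577] 85.0 clock 39.45
[-0.008, -0.007, 1.0] -0.064
[-0.003, -0.002, 0.347] -0.0
end [0.6175 0.136  0.05  ] 88.8
```

View pics/c4.png

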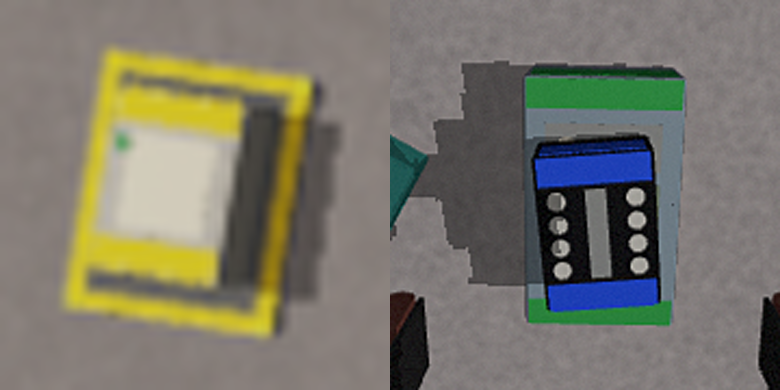

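Yellow at (109,173) lies inside its outline. The blue unit, black with blue tape, lies at (597,222) in the crop. Gripping it now.

apply_moves([
  [[0, 0, 0.1, -0.06, 1], [0, 0, 0.2, -0.06, 1], [0, 0, 0.3, -0.06, 1], [0, 0, 0.4, -0.06, 1], [0, 0, 0.5, -0.06, 1], [0, 0, 0.6, -0.06, 1], [0, 0, 0.7, -0.06, 1], [0, 0, 0.8, -0.06, 1], [0, 0, 0.9, -0.06, 1], [-0.015, 0, 1, -0.06, 1]],
])

```text
clock: 40.7
tool_pos: [0.6177, 0.1369, 0.0773]
eef_rot: [[-1.0, 0.025, -0.0], [0.025, 1.0, 0.0], [0.0, 0.0, -1.0]]
ft_force: [0.7, 0.2, -0.1]
gripper_width: 1.001
grasp_force: 0.0
```

apply_moves([
  [[0, 0, 0.1, 0, 1], [0, 0, 0.2, 0, 1], [0, 0, 0.3, 0, 1], [0, 0, 0.345, 0, 1], [0, 0, 0.345, 0, 0.5], [0, 0, 0.345, 0, 0], [0, 0, 0.345, 0, -0.5], [0, 0, 0.345, 0, -1], [0, 0, 0.345, 0, -1], [0, 0, 0.345, 0, -1]],
])

```text
clock: 41.95
tool_pos: [0.6178, 0.137, 0.0505]
eef_rot: [[-1.0, 0.025, 0.0], [0.025, 1.0, 0.0], [-0.0, 0.0, -1.0]]
ft_force: [-0.4, 0.6, 0.9]
gripper_width: 0.524
grasp_force: 20.0
```

apply_moves([
  [[0, 0, 0, 0, -1], [0, 0, 0, 0, -1], [0, 0, -0.05, 0, -1], [0, 0, -0.15, 0, -1], [0, 0, -0.3, 0, -1], [0, 0, -0.45, 0, -1], [0, 0, -0.6, 0, -1], [0, 0, -0.75, 0, -1], [0, 0, -0.9, 0, -1], [0, 0, -1, 0, -1]],
])

```text
clock: 43.2
tool_pos: [0.6179, 0.137, 0.1314]
eef_rot: [[-1.0, 0.025, 0.001], [0.025, 1.0, 0.0], [-0.001, 0.0, -1.0]]
ft_force: [-0.3, -0.2, -1.1]
gripper_width: 0.525
grasp_force: 20.0
```

```bash
python3 - <<'E'
from h import *
plan((.421,-.231,.12),88.9,mids=(72,72,72,88.9))
E
```

```text
from [0.6179 0.137  0.1314] 88.6 clock 43.2
[0.504, -1.0, 0.031] 0.276
[0.179, -1.0, 0.028] 0.0
[0.18, -1.0, 0.027] 0.0
[0.179, -1.0, 0.028] -0.281
[0.477, -0.934, 0.028] -0.0
end [ 0.421 -0.231  0.12 ] 88.9
```

apply_moves([
  [[0.05, -0.1, 0, -0.03, -1], [0.1, -0.2, 0, -0.06, -1], [0.15, -0.3, 0, -0.09, -1], [0.2, -0.4, 0, -0.12, -1], [0.25, -0.5, 0, -0.15, -1], [0.3, -0.6, 0, -0.18, -1], [0.35, -0.7, 0, -0.21, -1], [0.4, -0.8, 0, -0.24, -1], [0.45, -0.9, 0, -0.27, -1], [0.5, -1, 0, -0.3, -1]],
])

```text
clock: 44.45
tool_pos: [0.5755, 0.0577, 0.1303]
eef_rot: [[-0.958, -0.286, -0.0], [-0.286, 0.958, -0.0], [0.0, 0.0, -1.0]]
ft_force: [0.2, 0.9, -1.5]
gripper_width: 0.52
grasp_force: 20.0
```

```bash
python3 - <<'E'
from h import *
plan((.421,-.231,.125),88.9,mids=(106.6,106.6,88.9))
E
```

```text
from [0.5755 0.0577 0.1303] 106.6 clock 44.45
[0.993, -1.0, 0.023] 0.001
[0.991, -1.0, 0.023] -0.0
[0.898, -0.906, 0.02] 0.295
end [ 0.421 -0.231  0.125] 88.9
```

apply_moves([
  [[0.1, -0.1, 0, 0, -1], [0.2, -0.2, 0, 0, -1], [0.3, -0.3, 0, 0, -1], [0.4, -0.4, 0, 0, -1], [0.5, -0.5, 0, 0, -1], [0.6, -0.6, 0, 0, -1], [0.7, -0.7, 0, 0, -1], [0.8, -0.8, 0, 0, -1], [0.9, -0.9, 0, 0, -1], [0.99, -1, 0, 0, -1]],
])

```text
clock: 45.7
tool_pos: [0.5223, -0.042, 0.1303]
eef_rot: [[-0.958, -0.285, 0.0], [-0.285, 0.958, -0.0], [-0.0, -0.0, -1.0]]
ft_force: [-0.6, 0.2, -1.2]
gripper_width: 0.518
grasp_force: 20.0
```

apply_moves([
  [[0.1, -0.1, 0, 0, -1], [0.2, -0.2, 0, 0, -1], [0.3, -0.3, 0, 0, -1], [0.4, -0.4, 0, 0, -1], [0.5, -0.5, 0, 0, -1], [0.6, -0.6, 0, 0, -1], [0.7, -0.7, 0, 0, -1], [0.8, -0.8, 0, 0, -1], [0.9, -0.9, 0, 0, -1], [0.99, -1, 0, 0, -1]],
])

```text
clock: 46.95
tool_pos: [0.4692, -0.1413, 0.1302]
eef_rot: [[-0.958, -0.285, 0.0], [-0.285, 0.958, 0.0], [-0.0, 0.0, -1.0]]
ft_force: [-1.6, 1.2, -1.9]
gripper_width: 0.528
grasp_force: 20.0
```

apply_moves([
  [[0.1, -0.1, 0.04, 0.03, -1], [0.2, -0.2, 0.08, 0.06, -1], [0.3, -0.3, 0.12, 0.09, -1], [0.4, -0.4, 0.17, 0.12, -1], [0.5, -0.5, 0.22, 0.15, -1], [0.6, -0.6, 0.27, 0.18, -1], [0.7, -0.7, 0.32, 0.21, -1], [0.8, -0.8, 0.37, 0.24, -1], [0.87, -0.87, 0.42, 0.27, -1], [0.9, -0.905, 0.47, 0.295, -1]],
])

```text
clock: 48.2
tool_pos: [0.421, -0.231, 0.0924]
eef_rot: [[-1.0, 0.022, 0.0], [0.022, 1.0, 0.0], [-0.0, 0.0, -1.0]]
ft_force: [0.5, -0.6, -2.1]
gripper_width: 0.517
grasp_force: 20.0
```

```bash
python3 - <<'E'
from h import *
plan((.421,-.231,.0107),88.9)
E
```

```text
from [ 0.421  -0.231   0.0924] 88.8 clock 48.2
[0.0, 0.0, 1.0] -0.002
[0.0, 0.0, 0.021] -0.0
end [ 0.421  -0.231   0.0107] 88.9
```

apply_moves([
  [[0, 0, 0.12, 0, -1], [0, 0, 0.24, 0, -1], [0, 0, 0.36, 0, -1], [0, 0, 0.48, 0, -1], [0, 0, 0.6, 0, -1], [0, 0, 0.7, 0, -1], [0, 0, 0.8, 0, -1], [0, 0, 0.88, 0, -1], [0, 0, 0.95, 0, -1], [0, 0, 1, 0, -1]],
])

```text
clock: 49.45
tool_pos: [0.4212, -0.2306, 0.0123]
eef_rot: [[-1.0, 0.02, -0.0], [0.02, 1.0, 0.0], [0.0, 0.0, -1.0]]
ft_force: [-0.7, 0.4, -2.3]
gripper_width: 0.522
grasp_force: 20.0
```

apply_moves([
  [[0, 0, 0.02, 0, -1], [0, 0, 0.025, 0, -1], [0, 0, 0.025, 0, 0.2], [0, 0, 0.025, 0, 0.4], [0, 0, 0.025, 0, 0.6], [0, 0, -0.1, 0, 0.8], [0, 0, -0.4, 0, 1], [0, 0, -0.7, 0, 1], [0, 0, -0.9, -0.1, 1], [0, 0, -1, -0.2, 1]],
])

```text
clock: 50.7
tool_pos: [0.4218, -0.231, 0.0949]
eef_rot: [[-0.981, -0.192, 0.002], [-0.192, 0.981, -0.001], [-0.002, -0.002, -1.0]]
ft_force: [0.1, 0.6, 0.2]
gripper_width: 0.998
grasp_force: 0.0
```

```bash
python3 - <<'E'
from h import *
plan((.4605,-.006,.13),106.2,mids=(125,125,106.2))
E
```

```text
from [ 0.4218 -0.231   0.0949] 101.1 clock 50.7
[-0.381, 1.0, -0.165] -0.399
[-0.992, 1.0, -0.216] 0.0
[-0.263, 0.266, -0.058] 0.314
end [ 0.4605 -0.006   0.13  ] 106.2
```

apply_moves([
  [[-0.04, 0.1, -0.03, -0.04, 1], [-0.08, 0.2, -0.06, -0.08, 1], [-0.12, 0.3, -0.09, -0.12, 1], [-0.16, 0.4, -0.12, -0.16, 1], [-0.2, 0.5, -0.165, -0.2, 1], [-0.24, 0.6, -0.165, -0.24, 1], [-0.28, 0.7, -0.165, -0.28, 1], [-0.32, 0.8, -0.165, -0.32, 1], [-0.36, 0.9, -0.165, -0.36, 1], [-0.38, 1, -0.165, -0.4, 1]],
])

```text
clock: 51.95
tool_pos: [0.436, -0.1457, 0.1057]
eef_rot: [[-0.819, -0.574, -0.0], [-0.574, 0.819, 0.0], [0.0, 0.0, -1.0]]
ft_force: [0.0, -0.5, -0.4]
gripper_width: 0.996
grasp_force: 0.0
```

apply_moves([
  [[-0.1, 0.1, -0.03, 0, 1], [-0.2, 0.2, -0.06, 0, 1], [-0.3, 0.3, -0.09, 0, 1], [-0.4, 0.4, -0.12, 0, 1], [-0.5, 0.5, -0.15, 0, 1], [-0.6, 0.6, -0.18, 0, 1], [-0.7, 0.7, -0.21, 0, 1], [-0.8, 0.8, -0.215, 0, 1], [-0.9, 0.9, -0.215, 0, 1], [-0.99, 1, -0.215, 0, 1]],
])

```text
clock: 53.2
tool_pos: [0.4553, -0.0346, 0.1229]
eef_rot: [[-0.82, -0.572, -0.0], [-0.572, 0.82, 0.0], [0.0, 0.0, -1.0]]
ft_force: [0.2, -0.3, -0.7]
gripper_width: 1.001
grasp_force: 0.0
```

apply_moves([
  [[-0.1, 0.1, -0.03, 0.05, 1], [-0.2, 0.2, -0.05, 0.1, 1], [-0.26, 0.265, -0.05, 0.2, 1], [-0.26, 0.265, -0.05, 0.314, 1], [-0.26, 0.265, -0.05, 0.314, 1], [-0.26, 0.265, -0.05, 0.314, 1], [-0.26, 0.265, -0.05, 0.314, 1], [-0.26, 0.265, -0.05, 0.314, 1], [-0.26, 0.265, -0.05, 0.314, 1], [-0.26, 0.265, -0.05, 0.314, 1]],
])

```text
clock: 54.45
tool_pos: [0.4601, -0.0061, 0.127]
eef_rot: [[-0.961, -0.276, 0.0], [-0.276, 0.961, 0.0], [-0.0, 0.0, -1.0]]
ft_force: [-0.1, -0.4, -0.3]
gripper_width: 1.001
grasp_force: 0.0
```

```bash
python3 - <<'E'
from h import *
f=eyes.grab_frame("wrist");cv2.imwrite("pics/w5.png",f["img"])
print("Ru",*blob(f,"red",(180,60,340,290),.044))
t=eyes.grab_frame("top");print("B",*blob(t,"blue",(315,190,360,238),.004))
i=np.hstack([cv2.resize(t["img"][190:240,312:362],(390,390),interpolation=cv2.INTER_CUBIC),cv2.resize(f["img"][80:280,155:355],(390,390),interpolation=cv2.INTER_CUBIC)])
cv2.imwrite("pics/c5.png",i)
plan((.4605,-.006,.014),106.2)
E
```

```text
Ru [459.9  -5.9] [112.2  63.2] 16.2 2477
B [ 421.2 -230.8] [91.6 74.5] -1.7 449
from [ 0.4601 -0.0061  0.127 ] 106.0 clock 54.55
[-0.003, -0.0, 1.0] -0.003
[-0.002, -0.0, 0.413] 0.0
end [ 0.4605 -0.006   0.014 ] 106.2
```

View pics/c5.png

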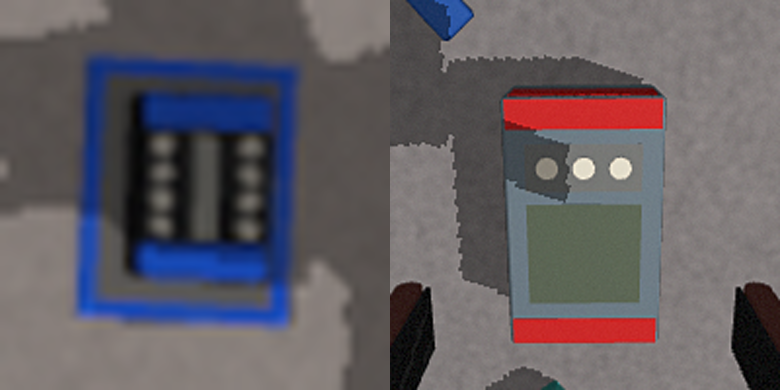

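Blue at (337,214) lies inside its outline, allowing for parallax. The red unit is bare, so I'll grip it.

apply_moves([
  [[0, 0, 0.1, 0, 1], [0, 0, 0.2, 0, 1], [0, 0, 0.3, 0, 1], [0, 0, 0.4, 0, 1], [0, 0, 0.5, 0, 1], [0, 0, 0.6, 0, 1], [0, 0, 0.7, 0, 1], [0, 0, 0.8, 0, 1], [0, 0, 0.9, 0, 1], [0, 0, 1, 0, 1]],
], squeeze=24)

```text
clock: 55.8
tool_pos: [0.4601, -0.0061, 0.0465]
eef_rot: [[-0.961, -0.276, -0.0], [-0.276, 0.961, -0.0], [0.0, -0.0, -1.0]]
ft_force: [-0.1, -0.8, 0.2]
gripper_width: 0.999
grasp_force: 0.0
```

apply_moves([
  [[0, 0, 0.1, 0, 1], [0, 0, 0.2, 0, 1], [0, 0, 0.3, 0, 1], [0, 0, 0.41, 0, 1], [0, 0, 0.41, 0, 0.6], [0, 0, 0.41, 0, 0.3], [0, 0, 0.41, 0, -1], [0, 0, 0.41, 0, -1], [0, 0, 0.41, 0, -1], [0, 0, 0.41, 0, -1]],
])

```text
clock: 57.05
tool_pos: [0.4604, -0.006, 0.0146]
eef_rot: [[-0.961, -0.276, 0.001], [-0.276, 0.961, 0.0], [-0.001, -0.0, -1.0]]
ft_force: [-0.4, 0.7, 2.2]
gripper_width: 0.749
grasp_force: 24.0
```

apply_moves([
  [[0, 0, -0.03, 0, -1], [0, 0, -0.1, 0, -1], [0, 0, -0.2, 0, -1], [0, 0, -0.3, 0, -1], [0, 0, -0.4, 0, -1], [0, 0, -0.5, 0, -1], [0, 0, -0.6, 0, -1], [0, 0, -0.7, 0, -1], [0, 0, -0.8, 0, -1], [0, 0, -0.9, 0, -1]],
])

```text
clock: 58.3
tool_pos: [0.4601, -0.0061, 0.0867]
eef_rot: [[-0.961, -0.276, -0.0], [-0.276, 0.961, -0.0], [0.0, -0.0, -1.0]]
ft_force: [0.5, 0.4, -2.9]
gripper_width: 0.753
grasp_force: 24.0
```

```bash
python3 - <<'E'
from h import *
plan((.6311,-.1582,.08),99.6,mids=(99.6,))
E
```

```text
from [ 0.4601 -0.0061  0.0867] 106.0 clock 58.3
[-0.632, -1.0, 0.035] 0.107
[-0.802, -1.0, 0.038] 0.0
[-0.247, -0.309, 0.011] 0.0
end [ 0.6311 -0.1582  0.08  ] 99.6
```

apply_moves([
  [[-0.06, -0.1, 0, 0.01, -1], [-0.13, -0.2, 0, 0.02, -1], [-0.19, -0.3, 0, 0.03, -1], [-0.25, -0.4, 0, 0.04, -1], [-0.32, -0.5, 0, 0.05, -1], [-0.38, -0.6, 0, 0.06, -1], [-0.44, -0.7, 0, 0.07, -1], [-0.5, -0.8, 0, 0.08, -1], [-0.57, -0.9, 0, 0.1, -1], [-0.63, -1, 0, 0.107, -1]],
])

```text
clock: 59.55
tool_pos: [0.5312, -0.0694, 0.0862]
eef_rot: [[-0.986, -0.166, 0.0], [-0.166, 0.986, -0.0], [-0.0, -0.0, -1.0]]
ft_force: [-0.1, -0.6, -2.8]
gripper_width: 0.754
grasp_force: 24.0
```

apply_moves([
  [[-0.08, -0.1, 0, 0, -1], [-0.16, -0.2, 0, 0, -1], [-0.24, -0.3, 0, 0, -1], [-0.32, -0.4, 0, 0, -1], [-0.4, -0.5, 0, 0, -1], [-0.48, -0.6, 0, 0, -1], [-0.56, -0.7, 0, 0, -1], [-0.64, -0.8, 0, 0, -1], [-0.72, -0.9, 0, 0, -1], [-0.8, -1, 0, 0, -1]],
])

```text
clock: 60.8
tool_pos: [0.6077, -0.1376, 0.0862]
eef_rot: [[-0.986, -0.167, -0.0], [-0.167, 0.986, 0.0], [0.0, 0.0, -1.0]]
ft_force: [0.0, 0.1, -3.3]
gripper_width: 0.751
grasp_force: 24.0
```

```bash
python3 - <<'E'
from h import *
plan((.6311,-.1582,.019),99.6)
E
```

```text
from [ 0.6077 -0.1376  0.0862] 99.6 clock 60.8
[-0.246, -0.302, 0.84] 0.0
end [ 0.6311 -0.1582  0.019 ] 99.6
```

apply_moves([
  [[-0.06, -0.08, 0.05, 0, -1], [-0.12, -0.16, 0.12, 0, -1], [-0.18, -0.24, 0.22, 0, -1], [-0.24, -0.3, 0.32, 0, -1], [-0.24, -0.3, 0.42, 0, -1], [-0.24, -0.3, 0.52, 0, -1], [-0.24, -0.3, 0.62, 0, -1], [-0.24, -0.3, 0.71, 0, -1], [-0.24, -0.3, 0.79, 0, -1], [-0.24, -0.3, 0.84, 0, -1]],
])

```text
clock: 62.05
tool_pos: [0.6299, -0.1576, 0.0186]
eef_rot: [[-0.986, -0.167, -0.0], [-0.167, 0.986, 0.0], [0.0, 0.0, -1.0]]
ft_force: [-3.8, 0.9, 25.8]
gripper_width: 0.75
grasp_force: 24.0
```

apply_moves([
  [[0, 0, 0, 0, -1], [0, 0, 0, 0, -1], [0, 0, 0, 0, 0.7], [0, 0, 0, 0, 1], [0, 0, 0, 0, 1], [0, 0, 0, 0, 1], [0, 0, -0.1, 0, 1], [0, 0, -0.4, 0, 1], [0, 0, -0.7, 0, 1], [0, 0, -1, 0, 1]],
])

```text
clock: 63.3
tool_pos: [0.6302, -0.1577, 0.1005]
eef_rot: [[-0.986, -0.167, 0.001], [-0.167, 0.986, -0.0], [-0.001, -0.0, -1.0]]
ft_force: [0.5, 0.4, -0.2]
gripper_width: 0.999
grasp_force: 0.0
```

```bash
python3 - <<'E'
from h import *
plan((.6175,.1385,.13),83.8,mids=(130,130,83.8))
E
```

```text
from [ 0.6302 -0.1577  0.1005] 99.6 clock 63.3
[-0.126, 1.0, -0.1] -0.506
[-0.768, 1.0, -0.125] -0.0
[-0.768, 1.0, -0.126] 0.77
[0.026, 0.174, -0.017] -0.0
end [0.6175 0.1385 0.13  ] 83.8
```

apply_moves([
  [[0, 0.1, 0, -0.05, 1], [-0.02, 0.2, 0, -0.1, 1], [-0.04, 0.3, 0, -0.15, 1], [-0.05, 0.4, 0, -0.2, 1], [-0.06, 0.5, 0, -0.25, 1], [-0.08, 0.6, 0, -0.3, 1], [-0.09, 0.7, 0, -0.35, 1], [-0.1, 0.8, 0, -0.4, 1], [-0.11, 0.9, 0, -0.45, 1], [-0.125, 1, 0, -0.5, 1]],
])

```text
clock: 64.55
tool_pos: [0.6267, -0.0769, 0.0998]
eef_rot: [[-0.769, -0.639, 0.001], [-0.639, 0.769, -0.0], [-0.0, -0.001, -1.0]]
ft_force: [-0.3, -0.2, -0.6]
gripper_width: 0.997
grasp_force: 0.0
```

apply_moves([
  [[-0.08, 0.1, 0, 0, 1], [-0.15, 0.2, 0, 0, 1], [-0.23, 0.3, 0, 0, 1], [-0.31, 0.4, 0, 0, 1], [-0.38, 0.5, 0, 0, 1], [-0.46, 0.6, 0, 0, 1], [-0.54, 0.7, 0, 0, 1], [-0.62, 0.8, 0, 0, 1], [-0.7, 0.9, 0, 0, 1], [-0.77, 1, 0, 0, 1]],
])

```text
clock: 65.8
tool_pos: [0.623, 0.0245, 0.099]
eef_rot: [[-0.77, -0.638, -0.0], [-0.638, 0.77, -0.0], [0.0, 0.0, -1.0]]
ft_force: [0.7, 0.8, 0.2]
gripper_width: 1.001
grasp_force: 0.0
```

apply_moves([
  [[-0.08, 0.1, 0, 0.08, 1], [-0.15, 0.2, 0, 0.16, 1], [-0.23, 0.3, 0, 0.24, 1], [-0.31, 0.4, 0, 0.32, 1], [-0.38, 0.5, 0, 0.4, 1], [-0.46, 0.6, 0, 0.48, 1], [-0.54, 0.7, 0, 0.56, 1], [-0.62, 0.8, 0, 0.64, 1], [-0.7, 0.9, 0, 0.72, 1], [-0.77, 1, 0, 0.77, 1]],
])

```text
clock: 67.05
tool_pos: [0.6194, 0.1254, 0.099]
eef_rot: [[-0.993, 0.117, -0.0], [0.117, 0.993, -0.0], [0.0, -0.0, -1.0]]
ft_force: [-0.1, 0.0, -0.0]
gripper_width: 1.002
grasp_force: 0.0
```

```bash
python3 - <<'E'
from h import *
f=eyes.grab_frame("wrist");cv2.imwrite("pics/w6.png",f["img"])
print("Gu",*blob(f,"green",(150,40,370,290),.044))
t=eyes.grab_frame("top");print("Rm",*blob(t,"red",(285,105,340,170),.004))
i=np.hstack([cv2.resize(t["img"][108:168,282:342],(390,390),interpolation=cv2.INTER_CUBIC),cv2.resize(f["img"][60:280,145:365],(390,390),interpolation=cv2.INTER_CUBIC)])
cv2.imwrite("pics/c6.png",i)
plan((.6175,.139,.014),83.8)
E
```

```text
Gu [590.3 148.2] [177.   80.9] -16.2 3062
Rm [ 631.1 -158.3] [138.6  95.3] 9.9 657
from [0.6193 0.1258 0.099 ] 83.5 clock 67.15
[0.038, 0.152, 1.0] -0.006
[0.003, 0.009, 0.063] 0.0
end [0.6175 0.139  0.014 ] 83.8
```

View pics/c6.png

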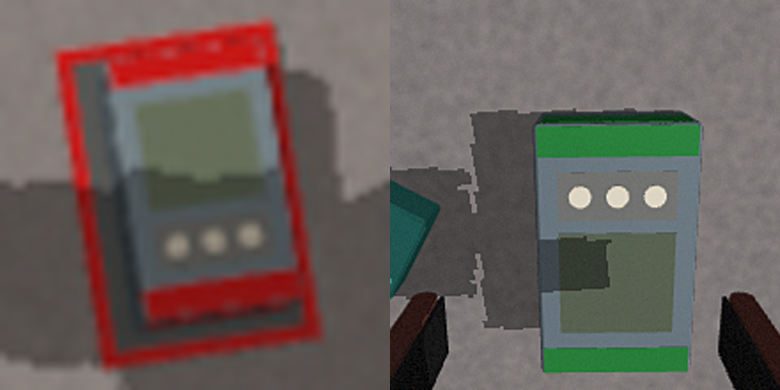

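Red at (311,138) lies inside its outline, with only the expected parallax offset. The green unit's box picked up extra green, so I take its corners from the crop.

```bash
python3 - <<'E'
from h import *
f=eyes.grab_frame("wrist")
print(quad(f,[(146,126),(310,123),(299,372),(153,372)],.044,(145,60),390/220))
print("Gu",*blob(f,"green",(215,110,345,280),.044))
E
```

```text
(array([619.4, 140.6]), array([ 63.1, 109.6,  64.9, 108.4]), np.float64(-5.9))
Gu [618.2 139.9] [110.   63.3] -6.2 2836
```

apply_moves([
  [[0.03, 0.1, 0.05, 0, 1], [0.03, 0.17, 0.1, 0, 1], [0.03, 0.17, 0.2, 0, 1], [0.03, 0.17, 0.35, 0, 1], [0.03, 0.17, 0.5, 0, 1], [0.03, 0.17, 0.65, 0, 1], [0.03, 0.17, 0.75, 0, 1], [0.03, 0.17, 0.85, 0, 1], [0.03, 0.17, 0.93, 0, 1], [0.03, 0.17, 1, 0, 1]],
])

```text
clock: 68.45
tool_pos: [0.6187, 0.1385, 0.0188]
eef_rot: [[-0.993, 0.115, 0.0], [0.115, 0.993, 0.0], [-0.0, 0.0, -1.0]]
ft_force: [0.5, -0.4, 0.1]
gripper_width: 0.999
grasp_force: 0.0
```

apply_moves([
  [[0, 0, 0.06, 0, 1], [0, 0, 0.06, 0, 0.6], [0, 0, 0.06, 0, 0.3], [0, 0, 0.06, 0, -1], [0, 0, 0.06, 0, -1], [0, 0, 0.06, 0, -1], [0, 0, 0.06, 0, -1], [0, 0, 0, 0, -1], [0, 0, -0.1, 0, -1], [0, 0, -0.25, 0, -1]],
])

```text
clock: 69.7
tool_pos: [0.6182, 0.1383, 0.039]
eef_rot: [[-0.993, 0.115, -0.001], [0.115, 0.993, -0.0], [0.001, -0.0, -1.0]]
ft_force: [0.2, 0.9, -3.0]
gripper_width: 0.749
grasp_force: 24.0
```

```bash
python3 - <<'E'
from h import *
plan((.4403,.2284,.085),110.9,mids=(110.9,))
E
```

```text
from [0.6182 0.1383 0.039 ] 83.4 clock 69.7
[1.0, 0.369, -0.246] -0.458
[0.908, 1.0, -0.311] 0.0
[0.051, 0.056, -0.018] 0.0
end [0.4403 0.2284 0.085 ] 110.9
```

apply_moves([
  [[0.02, 0, -0.1, 0, -1], [0.12, 0.04, -0.2, -0.05, -1], [0.24, 0.08, -0.3, -0.1, -1], [0.36, 0.12, -0.4, -0.15, -1], [0.48, 0.17, -0.4, -0.2, -1], [0.6, 0.22, -0.4, -0.25, -1], [0.7, 0.26, -0.4, -0.3, -1], [0.8, 0.3, -0.4, -0.35, -1], [0.9, 0.33, -0.4, -0.4, -1], [1, 0.37, -0.4, -0.46, -1]],
])

```text
clock: 70.95
tool_pos: [0.5423, 0.1772, 0.0717]
eef_rot: [[-0.933, -0.361, 0.001], [-0.361, 0.933, 0.0], [-0.001, -0.0, -1.0]]
ft_force: [-0.4, 0.3, -2.1]
gripper_width: 0.749
grasp_force: 24.0
```

```bash
python3 - <<'E'
from h import *
plan((.4403,.2284,.071),110.9)
E
```

```text
from [0.5423 0.1772 0.0717] 111.1 clock 70.95
[0.907, 1.0, 0.008] 0.004
[0.052, 0.056, 0.001] -0.0
end [0.4403 0.2284 0.071 ] 110.9
```

apply_moves([
  [[0.09, 0.1, 0, 0, -1], [0.18, 0.2, 0, 0, -1], [0.27, 0.3, 0, 0, -1], [0.36, 0.4, 0, 0, -1], [0.45, 0.5, 0, 0, -1], [0.54, 0.6, 0, 0, -1], [0.63, 0.7, 0, 0, -1], [0.72, 0.8, 0, 0, -1], [0.82, 0.9, 0, 0, -1], [0.91, 1, 0, 0, -1]],
])

```text
clock: 72.2
tool_pos: [0.4452, 0.2259, 0.071]
eef_rot: [[-0.933, -0.359, 0.0], [-0.359, 0.933, -0.0], [0.0, -0.0, -1.0]]
ft_force: [0.4, 0.6, -2.1]
gripper_width: 0.748
grasp_force: 24.0
```

```bash
python3 - <<'E'
from h import *
plan((.4403,.2284,.019),110.9)
E
```

```text
from [0.4452 0.2259 0.071 ] 111.0 clock 72.2
[0.046, 0.051, 0.65] 0.002
end [0.4403 0.2284 0.019 ] 110.9
```

apply_moves([
  [[0.045, 0.05, 0.08, 0, -1], [0.045, 0.05, 0.17, 0, -1], [0.045, 0.05, 0.26, 0, -1], [0.045, 0.05, 0.35, 0, -1], [0.045, 0.05, 0.44, 0, -1], [0.045, 0.05, 0.52, 0, -1], [0.045, 0.05, 0.58, 0, -1], [0.045, 0.05, 0.62, 0, -1], [0.045, 0.05, 0.645, 0, -1], [0.045, 0.05, 0.645, 0, -1]],
])

```text
clock: 73.45
tool_pos: [0.4411, 0.2281, 0.0194]
eef_rot: [[-0.933, -0.359, -0.0], [-0.359, 0.933, -0.0], [0.0, -0.0, -1.0]]
ft_force: [-0.2, -0.5, -2.2]
gripper_width: 0.754
grasp_force: 24.0
```

apply_moves([
  [[0, 0, 0, 0, -1], [0, 0, 0, 0, 0.7], [0, 0, 0, 0, 1], [0, 0, 0, 0, 1], [0, 0, 0, 0, 1], [0, 0, 0, 0, 1], [0, 0, -0.1, 0, 1], [0, 0, -0.4, 0, 1], [0, 0, -0.7, 0, 1], [0, 0, -1, 0, 1]],
])

```text
clock: 74.7
tool_pos: [0.4412, 0.2281, 0.1009]
eef_rot: [[-0.933, -0.359, 0.001], [-0.359, 0.933, 0.0], [-0.001, 0.0, -1.0]]
ft_force: [0.7, -0.1, 0.5]
gripper_width: 1.002
grasp_force: 0.0
```

apply_moves([
  [[0, 0.1, -0.1, 0, 1], [0, 0.2, -0.2, 0, 1], [0, 0.3, -0.3, 0, 1], [0, 0.4, -0.4, 0, 1], [0, 0.5, -0.5, 0, 1], [0, 0.6, -0.6, 0, 1], [0, 0.7, -0.7, 0, 1], [0, 0.8, -0.8, 0, 1], [0, 0.9, -0.9, 0, 1], [0, 1, -1, 0, 1]],
])

```text
clock: 75.95
tool_pos: [0.4122, 0.3032, 0.18]
eef_rot: [[-0.933, -0.359, -0.0], [-0.359, 0.933, 0.0], [-0.0, 0.0, -1.0]]
ft_force: [1.1, 0.4, -0.5]
gripper_width: 0.999
grasp_force: 0.0
```

```bash
python3 - <<'E'
from h import *
t=eyes.grab_frame("top");s=eyes.grab_frame("side")
i=np.vstack([cv2.resize(t["img"][95:255,80:430],(800,366),interpolation=cv2.INTER_CUBIC)])
cv2.imwrite("pics/t7.png",i);cv2.imwrite("pics/s7.png",s["img"])
E
```

```text
(no output)
```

View pics/t7.png

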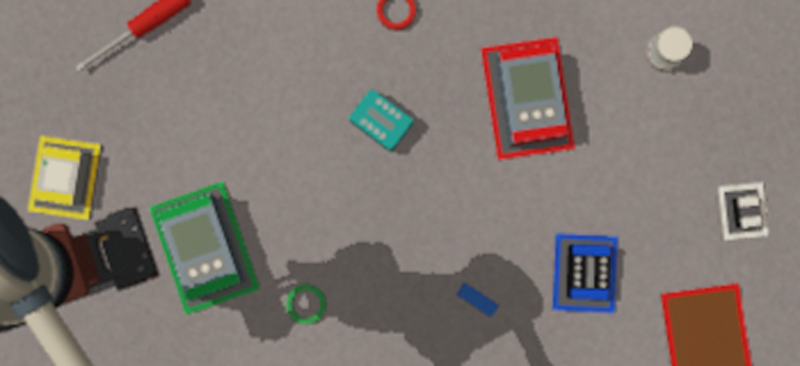

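All five units lie in their outlines. As a last check I overlay the ideal outlines of the unit tops.

```bash
python3 - <<'E'
from h import *
t=eyes.grab_frame("top");k=5;T=[]
for x,y,a,l,w,h,zs in[(520.7,401.2,-7.2,64,46,28,0),(440.3,228.4,20.9,110,66,44,0),(631.1,-158.2,9.7,110,66,44,0),(421,-231,-1.3,64,46,28,0),(500.7,-420.2,7.2,36,26,20,0)]:
    r=np.radians(a);A=np.array([[np.cos(r),-np.sin(r)],[np.sin(r),np.cos(r)]])
    q=np.array([[1,1],[1,-1],[-1,-1],[-1,1]])*[l/2,w/2]@A.T+[x,y]
    X=np.c_[q,np.full(4,4+h)]/1000;c=X@np.array(t["R"]).T+t["t"]
    uv=c[:,:2]/c[:,2:]*[t["fx"],t["fy"]]+[t["cx"],t["cy"]]
    o=np.round(uv.mean(0)).astype(int)-26
    im=cv2.resize(t["img"][o[1]:o[1]+52,o[0]:o[0]+52],(260,260),interpolation=cv2.INTER_CUBIC)
    cv2.polylines(im,[np.round((uv-o+.5)*5).astype(np.int32)],True,(255,0,255),1);T.append(im)
T.append(np.zeros_like(T[0]));cv2.imwrite("pics/ov.png",np.vstack([np.hstack(T[:3]),np.hstack(T[3:])]))
E
```

```text
(no output)
```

View pics/ov.png

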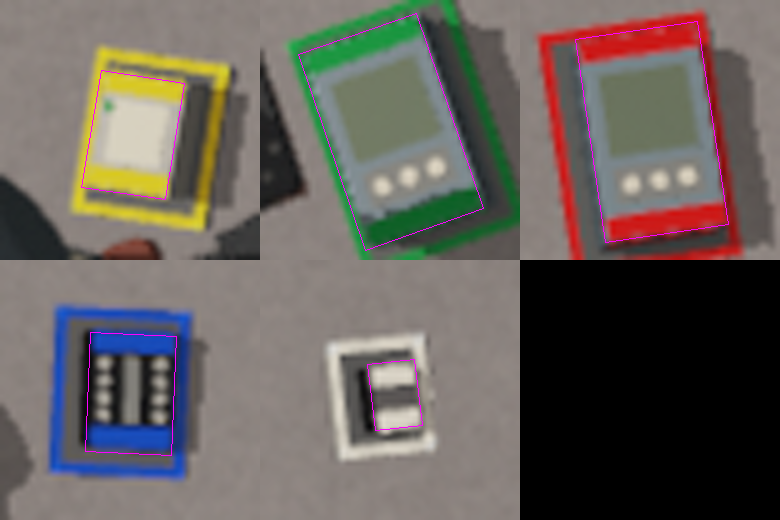

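All five unit tops match their ideal outlines to within about 1 px (about 3 mm). I'm handing the job in.

```bash
python3 -c "
from workcell import workorder
print(workorder.finish_job())"
```

```text
the job is handed in; nothing more can be done
None
```

All five units were placed flat and centred on their matching mats, within about 3 mm by the camera check, then released; the job is handed in at about 76 s on the clock, with no verdict returned.

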